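# One turn of the sample elevator's hand wheel

### The job

Raise the sample by one pitch: with closed fingertips against the upright handle of the elevator's hand wheel, gently push the wheel anticlockwise (seen from above) through exactly one full turn, until the handle stands at the fixed index pointer again, without running past it. Push only: do not grip the handle. Do not lift or dislodge the sample puck riding on the stem, leave the optics standing nearby where they are, and finish clear of everything.

Things in the scene. Friction and masses are not known exactly. Their poses are not given: they have to be found in the camera images.
- elevator: Sample elevator fixed to the table: 130 mm square dark steel foot 12 mm thick, 92 mm square black housing up to 70 mm above the table, a level hand wheel on top. Origin at the centre of the foot's underside, on the wheel's upright axis; z is up, +x points from the wheel's axis to the fixed index pointer. Its place and heading differ from run to run.
- index_tip (a point): Inner tip of the fixed steel index pointer, 88 mm from the wheel's axis and 85 mm above the table. The pointer is a tab standing just outside the rim, 98 to 118 mm from the axis, 16 mm wide, 59 to 85 mm above the table, with a 4 mm wide finger on top (to 87 mm) pointing inward.
- wheel (a joint): Hand wheel angle, rad: 0 at the start, handle at the index pointer; grows anticlockwise seen from above and counts on past a turn (6.283 = one turn). No stop near a turn; dry friction about 0.3 N m (4 to 5 N at the handle); stays where it is left. Black rim 168 mm over all, 16 mm thick, top 95 mm above the table; 3 flat aluminium spokes, 48 mm hub.
- handle: The upright black handle at the end of one spoke of the wheel, round, 21 mm in diameter (a 26 mm steel collar at its lowest 6 mm), 68 mm from the wheel's axis. Origin at the centre of its underside, 91 mm above the table; its top is 148 mm above the table. It is a revolving grip: it spins easily about its own upright axis, so its x axis tells nothing.
- handle_mid (a point): Point on the handle's axis 123 mm above the table, 68 mm from the wheel's axis.
- stem (a joint): Lift of the elevator's steel stem in m: 0 at the start, 0.008 after one turn of the wheel. The stem rises through the middle of the wheel's hub and does not turn.
- stem_top (a point): Centre of the flat on top of the stem's 38 mm round table, on the wheel's axis, 104 mm above the table top at the start. A lip 5 mm high surrounds the flat.
- puck_mid (a point): Centre of the loose sample puck, a black disc 30 mm across and 13 mm high with a glass window, lying inside the lip on the stem's table. It must only ride up with the stem.
- lens_post_mid (a point): Bystander: a lens in a round black mount on a post with a round foot, 58 mm across the foot, 121 mm high; point on its axis 50 mm above the table.
- lens_tube_mid (a point): Bystander: an upright black lens tube, 35 mm in diameter, 70 mm high; point at its centre.
- lens_cap_mid (a point): Bystander: a flat black lens cap, 42 mm across, 11 mm high; point at its centre.
Not all that is in view belongs to the job. What is shaped like the elevator but green is not meant.

How it is judged (in metres and radians):
On the way:
1. around the half turn (between 2 and 4.5 rad) the fingers are pushing on the handle (value of joint wheel between 2 and 4.5 rad and contact force between the fingers and handle above 0.5 N), for 0.05 s.
At the end, for the whole second after the job is handed in: The wheel stands at one full anticlockwise turn, within 0.15 rad (about 10 mm at the handle), at rest; the stem has risen 8 mm (within 1 mm); the puck lies flat on the stem's table (its centre within 10 mm of the centre of the flat) (value of joint wheel between 6.133 and 6.433 rad and velocity of joint wheel between -0.05 and 0.05 rad/s and value of joint stem between 0.007 and 0.009 m and distance between puck_mid and stem_top below 0.01 m and angle between puck_mid's own z axis and vertical below 0.1 rad); the robot touches nothing.
It fails at once if the wheel ran past the full turn by more than 0.3 rad (value of joint wheel above 6.583 rad).
It fails at once if the wheel was turned the wrong way by more than 0.3 rad (value of joint wheel below -0.3 rad).
It fails at once if the handle was gripped or shoved hard (more than 30 N from the fingers) (contact force between the fingers and handle above 30 N).
It fails at once if the puck was lifted or knocked off its stem (centre more than 15 mm from the centre of the flat) (distance between puck_mid and stem_top above 0.015 m).
It fails at once if the lens post, lens tube or lens cap was moved by more than 10 mm (distance of any of lens_post_mid, lens_tube_mid, lens_cap_mid from where it was at the start of the episode above 0.01 m).
It also fails if it takes over 64 s, if anything falls off the work surface, if the arm or the gripper's body presses on something with over 40 N, if the wrist force passes 120 N, or if a joint passes its speed limit or range.

### The arm

A 6-joint arm with a two-finger parallel gripper is mounted at the origin on the work surface. World frame = base frame: x ahead of the robot, y to its left, z up, the work surface at z = 0. Lengths are in m, angles in degrees, forces in N, time in s.
With the tool pointing down it reaches from about 0.35 to 0.725 m from the base axis. Payload 6 kg.
Tool frame: the origin (TCP) lies on the centre line of the jaws, within the pads' length; the fingertips stand 11 mm ahead of it and the grasp point (between the pads) lies 8 mm behind it (bot.finger_overhang is the distance from the TCP to the fingertips, in m); z points along the fingers, y is the line along which they close (so a half turn about z gives the same grasp; the last joint's range is limited). The gripper opens to 85 mm and grips with 20 to 120 N. Pads are 22 mm wide; open, the fingers measure 114 mm over their backs; the gripper's body (76 mm by 85 mm) begins 54 mm behind the grasp point. The pads swing forward as they close: fully open they stand 13 mm farther back than shut.
Start: joints at [-57.943, 2.303, 4.859, 0, -92.561, -19.12], TCP at [0.134, -0.585, 0.242] pointing down, gripper open.
Joint ranges: [-146.85, 146.85], [-73.84, 115.35], [-62.03, 85.46], [-188.31, 113.3], [-161.28, -10.13], [-171.36, 171.36]. Speed limits (degrees/s): [147.25, 147.25, 172.46, 180, 180, 180].

### API

Orientations are given as [roll, pitch, yaw] about the fixed x, y, z axes, in that order (R = Rz(yaw) Ry(pitch) Rx(roll)).
In Python, from plant import bot, eyes, workorder gives the robot as it stands. The module is installed in compiled form; this text tells all that it offers.
- The arm moves only by the tool servo_tool, never from a script. Its argument "commands" is a list of rows, each an object with "hand": the finger opening in m, from 0 to 0.0854; "dp": the shift along the tool's x, y, z in m, a list of three; "roll": the turn about the tool's z in rad. A call has 1 to 12 rows; each row is the pose to reach, as a shift and turn from the pose commanded when the call began, along the tool's axes at that moment; what a row does not reach only later rows make up. A row lasts 1/12 s, in which the tool goes at most 41.7 mm and 7.16 degrees, less where a joint would pass 70% of its speed; a pose out of reach is approached as far as the arm can. A call with a gripper value outside its range is refused whole. The fingers move at their own pace and stop on an object; "newtons" is the grip in N (left out, the last holds). Time passes only in rows, so rows that repeat a pose let the fingers close. It gives the time, the measured TCP pose, the force, the opening and the grip force at its end, in the units of the state.
- bot.sense(): the state, without advancing time (a new reading comes with each control period).
- eyes.read_camera(name): name is "scene" or "top" or "wrist"; returns a dict with "frame" (400x640x3 uint8, red, green, blue), "depth" (400x640 float32, m along the optical axis (not along the pixel's ray), 0 where there is no reading), "K" (3x3 intrinsics, pixels), "extrinsics" (4x4, takes a point from camera to world coordinates). Camera axes: x right, y up, looking along -z (the intrinsics and any distortion apply to the point x, -y, -z); pixel columns grow to the right and rows downward; lengths in m; the calibration is good to about 2 mm. A picture is of the moment at which its call begins.
- workorder.job_done(): hands the job in; it is judged then, once.
The state is a dict: "time": time; "joint_pos": joint angles; "qd": joint speeds; "tau": joint torques, N m; "position": TCP position; "tcp_rot": TCP orientation; "force": force on the tool from outside, world axes, zero at the start; "torque": the same for the moment, N m; "grip_width": finger opening in m; "gripper_force": force on a finger pad.
Only numpy, scipy, OpenCV 4.12 (cv2) and the standard library are available. Lean on these libraries where they do the work, as an engineer would, in place of code of your own. Each camera call takes 0.05 s, during which the arm holds its last target. There are 200 camera calls.

## Working session

There is one attempt and no reset: what is moved stays moved. The work goes in short steps, Python scripts to look and compute and a tool call to move; the robot and the scene stay as the last step left them, time stands still between calls to the robot, and variables do not carry over. Pictures are saved under pics/ and viewed, at most 10 in all, crops included, and the job is handed in when it is done.

Besides the shell and the picture viewer there is one more tool, called after "Call:" as name(argument=value, ...), one argument or row to a line, values as JSON. servo_tool: Moves the arm, as the interface text tells. Its arguments: {"type":"object","properties":{"commands":{"type":"array","items":{"type":"object","properties":{"hand":{"type":"number"},"dp":{"type":"array","items":{"type":"number"}},"roll":{"type":"number"}}}},"newtons":{"type":"number"}},"required":["commands"]}

```bash
mkdir -p pics; python3 - <<'E'
from plant import bot,eyes
import cv2,numpy as np
print(bot.sense())
for n in("scene","top"):
    c=eyes.read_camera(n); cv2.imwrite(f"pics/{n}0.png",c["frame"][:,:,::-1]); np.savez(f"{n}0.npz",**c)
    print(n,c["K"],c["extrinsics"])
E
```

```text
{'time': 0.0, 'joint_pos': array([-5.79446285e+01,  2.33776805e+00,  4.80210085e+00, -2.78434843e-02,
       -9.25605769e+01, -1.91197717e+01]), 'qd': array([-0.10973351, -0.01534167,  0.10174442, -0.03694598, -0.084226  ,
       -0.01880698]), 'tau': array([ 6.50822967e-04, -3.68205750e+01,  3.47406900e+01,  6.93224117e+00,
       -5.51375124e-03,  1.49888336e-06]), 'position': array([ 0.13433632, -0.58445301,  0.24128108]), 'tcp_rot': array([ 1.79899954e+02, -5.24087770e-03, -1.67063175e+02]), 'force': array([-0.02568275,  0.11493026,  0.08747593]), 'torque': array([ 0.03046047, -0.01033614,  0.00025351]), 'gripper_force': 0.0, 'grip_width': 0.08547207909938466}
scene [[365.64288335   0.         319.0943012 ]
 [  0.         365.64288335 200.24854117]
 [  0.           0.           1.        ]] [[-0.74254699 -0.49856658  0.44727546  0.96394836]
 [ 0.66976943 -0.54698364  0.50221291  0.4475464 ]
 [-0.00573421  0.67248811  0.74008571  0.73400169]
 [ 0.          0.          0.          1.        ]]
top [[520.07863326   0.         311.19213117]
 [  0.         520.07863326 198.75785923]
 [  0.           0.           1.        ]] [[ 0.0048111   0.99152721 -0.12981001  0.41387142]
 [-0.99998606  0.00505282  0.00153277  0.00149987]
 [ 0.00217569  0.12980083  0.9915377   1.29701016]
 [ 0.          0.          0.          1.        ]]
```

View pics/scene0.png

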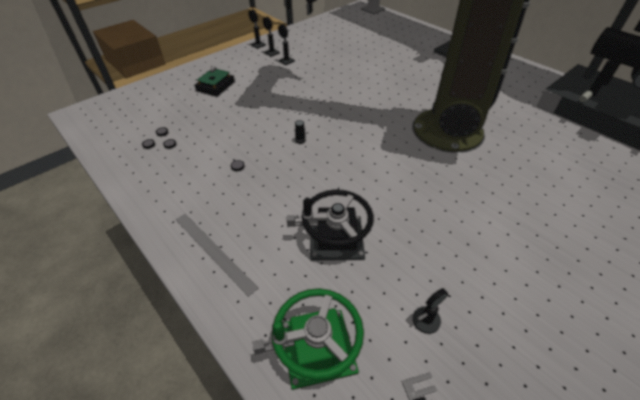

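View pics/top0.png

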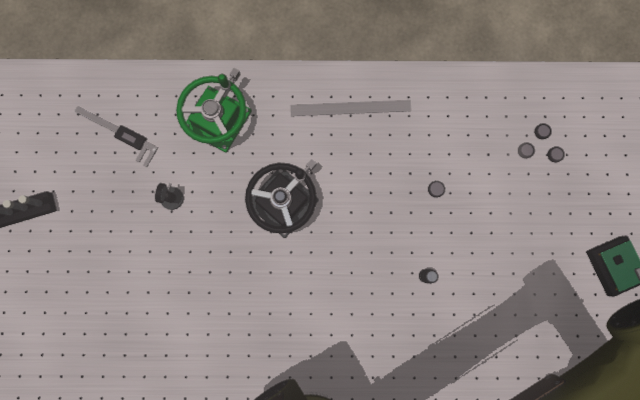

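Scene: the black elevator is at (338,215) and its green decoy at (318,330). Top: the black wheel's hub is at (281,197), with the handle near (300,175) and the pointer near (313,167). The green wheel is at (212,108). The lens post is at (168,195), the tube at (429,276) and the cap at (437,189). By colour I choose the black one at (281,197), and I'll measure it and check a close crop.

```bash
cat > h.py <<'E'
import numpy as np
def cloud(c):
    K=c["K"];d=c["depth"];v,u=np.mgrid[:d.shape[0],:d.shape[1]]
    p=np.stack([(u-K[0,2])/K[0,0]*d,-(v-K[1,2])/K[1,1]*d,-d],-1)
    return p@c["extrinsics"][:3,:3].T+c["extrinsics"][:3,3]
E
python3 - <<'E'
import numpy as np,cv2
from h import cloud
from scipy.optimize import least_squares
c=np.load("top0.npz");P=cloud(c)
print("table z",np.median(P[230:260,100:220,2]), "hub",P[197,281],"tube",P[274,429],"cap",P[189,437],"post",P[188,170])
m=np.zeros((400,640),bool);m[150:245,235:335]=True
m&=c["depth"]>0
dark=c["frame"].astype(int).sum(2)
r=P[m&(P[...,2]>.085)&(P[...,2]<.1)]
c0=P[197,281,:2]
q=r[(np.hypot(*(r[:,:2]-c0).T)>.06)&(np.hypot(*(r[:,:2]-c0).T)<.095)]
f=least_squares(lambda a:np.hypot(q[:,0]-a[0],q[:,1]-a[1])-.076,c0,loss="soft_l1",f_scale=.003)
ctr=f.x;print("centre",ctr,len(q))
h=P[m&(P[...,2]>.135)];print("handle top",len(h),np.median(h,0),h.min(0),h.max(0))
k=P[m&(P[...,2]>.055)];d=k[:,:2]-ctr;R=np.hypot(*d.T);s=k[(R>.097)&(R<.125)];print("pointer",len(s),np.median(s,0))
for n,pt in(("handle",np.median(h,0)),("pointer",np.median(s,0))):
    d=pt[:2]-ctr;print(n,np.hypot(*d),np.degrees(np.arctan2(d[1],d[0])))
cc=cv2.resize(c["frame"][140:250,230:340],None,fx=5,fy=5,interpolation=cv2.INTER_CUBIC);cv2.imwrite("pics/crop0.png",cc[:,:,::-1])
E
```

```text
table z -0.0005217534155207426 hub [0.57236792 0.0689344  0.11471559] tube [ 0.39859854 -0.27694044  0.06798809] cap [ 0.60831241 -0.31482213  0.01192264] post [0.60265791 0.34362843 0.04347726]
centre [0.57504377 0.0706902 ] 1335
handle top 63 [0.62475906 0.02731877 0.14442008] [0.61743106 0.01843079 0.13516676] [0.63579944 0.03664557 0.15151985]
pointer 75 [6.55779633e-01 4.42233542e-04 8.41835473e-02]
handle 0.06597492395592917 -41.10132188073114
pointer 0.10701895349458064 -41.02640636594534
```

View pics/crop0.png

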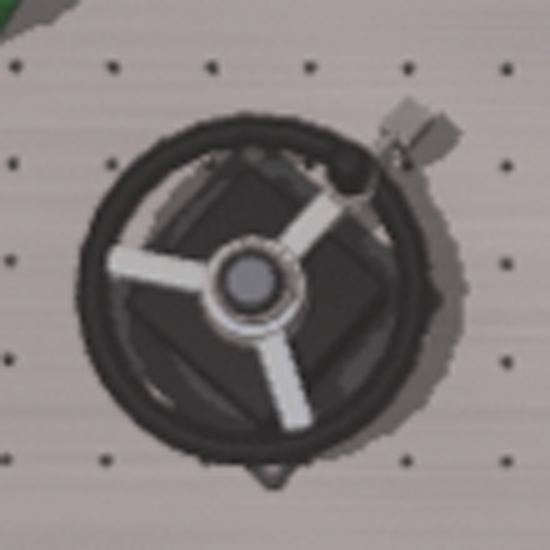

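The crop confirms the black wheel: three aluminium spokes, with the handle at crop (352,172) on the spoke toward the pointer at (420,125). Its axis is at about (0.575, 0.0705) and its heading is -41°. I'll push with the fingers' x side and keep the tool turning along with the wheel, re-engaging once half a turn round because of the limit on joint 6.

```bash
cat >> h.py <<'E'
C=np.array([.575,.0705]); A0=-41.
def target(th,gap,flip=0):
    a=np.radians(A0+th);r=np.array([np.cos(a),np.sin(a)]);t=np.array([-r[1],r[0]])
    return C+.068*r-(.0215+gap)*t, (A0+90+th-180+180*flip)   # yaw
def totool(s,p,yaw,z):
    y=np.radians(s["tcp_rot"][2]);d=np.array(p)-s["position"][:2]
    dy=(s["tcp_rot"][2]-yaw+180)%360-180
    return np.round([d@[np.cos(y),np.sin(y)],d@[np.sin(y),-np.cos(y)],s["position"][2]-z,np.radians(dy)],4)
E
python3 - <<'E'
from h import *;from plant import bot
s=bot.sense();p,y=target(0,.014);print(p,y,totool(s,p,y,.2))
for D in range(1,13):
    a=np.radians(2.5*D);c=np.array([-.0215,.068]);R=np.array([[np.cos(a),np.sin(a)],[-np.sin(a),np.cos(a)]])
    print(np.round(c-R@c,4),round(-a,4))
E
```

```text
[ 0.60303016 -0.0009042 ] -131.0 [-0.5875  0.4638  0.0414 -0.6294]
[-0.003  -0.0009] -0.0436
[-0.006  -0.0016] -0.0873
[-0.0091 -0.0022] -0.1309
[-0.0121 -0.0027] -0.1745
[-0.0152 -0.003 ] -0.2182
[-0.0183 -0.0032] -0.2618
[-0.0214 -0.0033] -0.3054
[-0.0246 -0.0033] -0.3491
[-0.0277 -0.0031] -0.3927
[-0.0308 -0.0027] -0.4363
[-0.0338 -0.0022] -0.48
[-0.0369 -0.0016] -0.5236
```

Call:
servo_tool(
  commands=[
    {"dp":[-0.015,0.012,0],"roll":-0.015,"hand":0},
    {"dp":[-0.04,0.03,0],"roll":-0.04,"hand":0},
    {"dp":[-0.07,0.055,0],"roll":-0.08,"hand":0},
    {"dp":[-0.1,0.08,0],"roll":-0.11,"hand":0},
    {"dp":[-0.13,0.103,0],"roll":-0.14,"hand":0},
    {"dp":[-0.16,0.126,0],"roll":-0.17,"hand":0},
    {"dp":[-0.19,0.15,0],"roll":-0.2,"hand":0},
    {"dp":[-0.22,0.174,0],"roll":-0.23,"hand":0},
    {"dp":[-0.25,0.197,0],"roll":-0.27,"hand":0},
    {"dp":[-0.28,0.221,0],"roll":-0.3,"hand":0},
    {"dp":[-0.3,0.237,0],"roll":-0.32,"hand":0},
    {"dp":[-0.31,0.245,0],"roll":-0.33,"hand":0},
  ],
  newtons=40,
)

```text
time: 1.1
position: [0.3831, -0.274, 0.2418]
tcp_rot: [180.0, 0.0, -147.9]
force: [-0.4, -0.6, -0.3]
grip_width: -0.0
gripper_force: 0.0
```

```bash
python3 - <<'E'
from h import *;from plant import bot
s=bot.sense();p,y=target(0,.014);print(s["position"],s["tcp_rot"],s["joint_pos"],s["grip_width"],totool(s,p,y,.2))
E
```

```text
[ 0.38307439 -0.27401197  0.24183407] [ 1.79955398e+02  2.36352074e-02 -1.47919647e+02] [-1.09557456e+01 -1.76868598e+01 -1.32242234e+01 -4.88798655e-02
 -9.44757983e+01 -4.69677007e+01] -1.7647791515725333e-05 [-0.3314  0.1146  0.0418 -0.2953]
```

Call:
servo_tool(
  commands=[
    {"dp":[-0.015,0.005,0],"roll":-0.015,"hand":0},
    {"dp":[-0.045,0.015,0],"roll":-0.04,"hand":0},
    {"dp":[-0.08,0.028,0],"roll":-0.07,"hand":0},
    {"dp":[-0.115,0.04,0],"roll":-0.1,"hand":0},
    {"dp":[-0.15,0.052,0],"roll":-0.135,"hand":0},
    {"dp":[-0.185,0.064,0],"roll":-0.165,"hand":0},
    {"dp":[-0.22,0.076,0],"roll":-0.2,"hand":0},
    {"dp":[-0.255,0.088,0],"roll":-0.23,"hand":0},
    {"dp":[-0.285,0.099,0.01],"roll":-0.255,"hand":0},
    {"dp":[-0.31,0.107,0.02],"roll":-0.28,"hand":0},
    {"dp":[-0.325,0.112,0.03],"roll":-0.29,"hand":0},
    {"dp":[-0.3314,0.1146,0.0418],"roll":-0.2953,"hand":0},
  ],
)

```text
time: 2.1
position: [0.6035, -0.0025, 0.1988]
tcp_rot: [179.9, -0.1, -131.1]
force: [0.7, -0.9, 0.4]
grip_width: 0.0002
gripper_force: 0.0
```

```bash
python3 - <<'E'
from h import *;from plant import bot,eyes
import cv2
s=bot.sense();p,y=target(0,.014);print(s["position"],s["tcp_rot"],s["joint_pos"],totool(s,p,y,.119))
c=eyes.read_camera("wrist");cv2.imwrite("pics/w1.png",c["frame"][:,:,::-1])
E
```

```text
[ 0.60347406 -0.00249038  0.19882841] [ 1.79934707e+02 -5.91699454e-02 -1.31109481e+02] [ 1.87504586e+01  2.87442775e+00  9.43723045e-01 -2.67695911e-02
 -8.81532506e+01 -5.98590909e+01] [-0.0009  0.0014  0.0798 -0.0019]
```

View pics/w1.png

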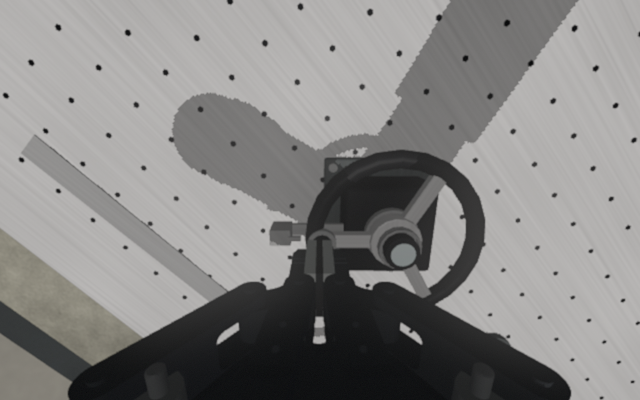

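The wrist view shows the closed fingers at (320,280) just behind the handle at (320,238), with the pointer at (282,233) and the puck at (403,255). The alignment is good, so I'll descend.

Call:
servo_tool(
  commands=[
    {"dp":[0,0,0.008],"roll":0,"hand":0},
    {"dp":[0,0.001,0.02],"roll":0,"hand":0},
    {"dp":[0,0.001,0.032],"roll":0,"hand":0},
    {"dp":[0,0.001,0.044],"roll":0,"hand":0},
    {"dp":[0,0.001,0.056],"roll":0,"hand":0},
    {"dp":[0,0.001,0.067],"roll":0,"hand":0},
    {"dp":[0,0.001,0.075],"roll":0,"hand":0},
    {"dp":[0,0.001,0.08],"roll":0,"hand":0},
    {"dp":[0,0.001,0.08],"roll":0,"hand":0},
  ],
)

```text
time: 2.9
position: [0.6013, -0.0038, 0.1189]
tcp_rot: [179.9, -0.1, -131.2]
force: [-0.3, -0.3, -0.5]
grip_width: 0.0
gripper_force: 0.0
```

```bash
python3 - <<'E'
from h import *;from plant import bot
s=bot.sense();p,y=target(0,0);print(s["position"],s["force"],totool(s,p,y,.119))
E
```

```text
[ 0.60132513 -0.00384303  0.1189258 ] [-0.33831227 -0.28527231 -0.507127  ] [-0.0173  0.0007 -0.0001 -0.0043]
```

Call:
servo_tool(
  commands=[
    {"dp":[-0.002,0,0],"roll":0,"hand":0},
    {"dp":[-0.004,0,0],"roll":0,"hand":0},
    {"dp":[-0.006,0,0],"roll":0,"hand":0},
    {"dp":[-0.008,0,0],"roll":0,"hand":0},
    {"dp":[-0.01,0,0],"roll":0,"hand":0},
    {"dp":[-0.012,0,0],"roll":0,"hand":0},
    {"dp":[-0.014,0,0],"roll":0,"hand":0},
    {"dp":[-0.015,0.0005,0],"roll":0,"hand":0},
    {"dp":[-0.016,0.0005,0],"roll":0,"hand":0},
    {"dp":[-0.017,0.0005,0],"roll":0,"hand":0},
    {"dp":[-0.017,0.0005,0],"roll":0,"hand":0},
  ],
)

```text
time: 3.82
position: [0.6128, 0.0095, 0.1204]
tcp_rot: [180.0, -0.0, -131.2]
force: [0.3, 1.0, 0.2]
grip_width: -0.0001
gripper_force: 0.0
```

```bash
python3 - <<'E'
from h import *;from plant import bot
s=bot.sense();p,y=target(0,0);print(s["position"],s["force"],totool(s,p,y,.119))
E
```

```text
[0.61279259 0.00950637 0.12042497] [0.34607731 0.95898843 0.22274585] [ 0.0003  0.0005  0.0014 -0.004 ]
```

Call:
servo_tool(
  commands=[
    {"dp":[-0.003,-0.0009,0],"roll":-0.0436,"hand":0},
    {"dp":[-0.006,-0.0016,0],"roll":-0.0873,"hand":0},
    {"dp":[-0.0091,-0.0022,0],"roll":-0.1309,"hand":0},
    {"dp":[-0.0121,-0.0027,0],"roll":-0.1745,"hand":0},
    {"dp":[-0.0152,-0.003,0],"roll":-0.2182,"hand":0},
    {"dp":[-0.0183,-0.0032,0],"roll":-0.2618,"hand":0},
    {"dp":[-0.0214,-0.0033,0],"roll":-0.3054,"hand":0},
    {"dp":[-0.0246,-0.0033,0],"roll":-0.3491,"hand":0},
    {"dp":[-0.0277,-0.0031,0],"roll":-0.3927,"hand":0},
    {"dp":[-0.0308,-0.0027,0],"roll":-0.4363,"hand":0},
    {"dp":[-0.0338,-0.0022,0],"roll":-0.48,"hand":0},
    {"dp":[-0.0369,-0.0016,0],"roll":-0.5236,"hand":0},
  ],
)

```text
time: 4.82
position: [0.6379, 0.0345, 0.1205]
tcp_rot: [180.0, -0.1, -101.2]
force: [-1.7, -4.8, 1.1]
grip_width: -0.0003
gripper_force: 2.6
```

```bash
cat >> h.py <<'E'
def view(th,flip=0,name=None):
    from plant import bot,eyes
    import cv2
    s=bot.sense();p,y=target(th,0,flip);print(s["time"],s["position"],"F",s["force"],"err",totool(s,p,y,.119),"j6",s["joint_pos"][5])
    for n in("scene","top"):
        c=eyes.read_camera(n);P=cloud(c);d=P[...,:2]-C;R=np.hypot(d[...,0],d[...,1])
        m=(P[...,2]>.1)&(P[...,2]<.155)&(R>.05)&(R<.09)&(c["depth"]>0)
        # split finger (lit/dark unknown): report azimuth histogram of everything standing on the wheel
        az=np.degrees(np.arctan2(d[...,1],d[...,0]))[m]-A0
        z=P[...,2][m]
        b=((az+180)%360)//5*5-180
        print(n,{int(k)%360:(int((b==k).sum()),round(float(z[b==k].max()),3)) for k in np.unique(b)})
        if name: cv2.imwrite(f"pics/{name}_{n}.png",c["frame"][:,:,::-1])
E
python3 -c "
from h import *
view(30,0,'a')"
```

```text
4.8167 [0.63794618 0.03453302 0.12054781] F [-1.68390353 -4.75115028  1.10378842] err [-0.0018  0.0007  0.0015 -0.003 ] j6 -32.253956055172914
scene {10: (14, 0.14), 15: (56, 0.155), 20: (33, 0.155), 25: (25, 0.15), 30: (56, 0.149), 35: (74, 0.145)}
top {180: (1, 0.1), 195: (1, 0.102), 220: (1, 0.1), 110: (1, 0.101)}
```

View pics/a_scene.png

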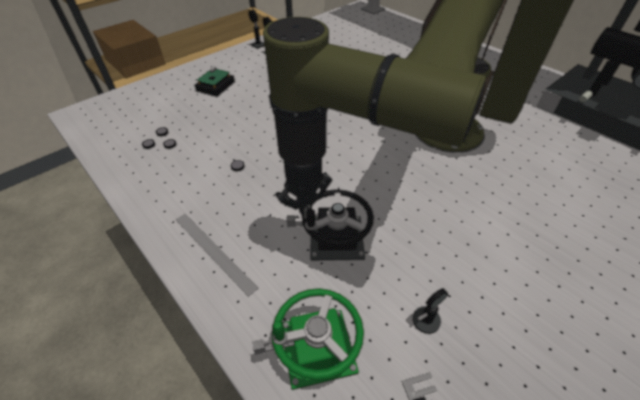

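The scene view shows the fingers just behind the handle at (308,215). It is being pushed at about 5 N, so I'll continue the arc.

Call:
servo_tool(
  commands=[
    {"dp":[-0.003,-0.0009,0],"roll":-0.0436,"hand":0},
    {"dp":[-0.006,-0.0016,0],"roll":-0.0873,"hand":0},
    {"dp":[-0.0091,-0.0022,0],"roll":-0.1309,"hand":0},
    {"dp":[-0.0121,-0.0027,0],"roll":-0.1745,"hand":0},
    {"dp":[-0.0152,-0.003,0],"roll":-0.2182,"hand":0},
    {"dp":[-0.0183,-0.0032,0],"roll":-0.2618,"hand":0},
    {"dp":[-0.0214,-0.0033,0],"roll":-0.3054,"hand":0},
    {"dp":[-0.0246,-0.0033,0],"roll":-0.3491,"hand":0},
    {"dp":[-0.0277,-0.0031,0],"roll":-0.3927,"hand":0},
    {"dp":[-0.0308,-0.0027,0],"roll":-0.4363,"hand":0},
    {"dp":[-0.0338,-0.0022,0],"roll":-0.48,"hand":0},
    {"dp":[-0.0369,-0.0016,0],"roll":-0.5236,"hand":0},
  ],
)

```text
time: 5.92
position: [0.6472, 0.0709, 0.1206]
tcp_rot: [180.0, -0.1, -71.2]
force: [2.3, -4.8, 0.0]
grip_width: 0.0004
gripper_force: 2.6
```

Call:
servo_tool(
  commands=[
    {"dp":[-0.003,-0.0009,0],"roll":-0.0436,"hand":0},
    {"dp":[-0.006,-0.0016,0],"roll":-0.0873,"hand":0},
    {"dp":[-0.0091,-0.0022,0],"roll":-0.1309,"hand":0},
    {"dp":[-0.0121,-0.0027,0],"roll":-0.1745,"hand":0},
    {"dp":[-0.0152,-0.003,0],"roll":-0.2182,"hand":0},
    {"dp":[-0.0183,-0.0032,0],"roll":-0.2618,"hand":0},
    {"dp":[-0.0214,-0.0033,0],"roll":-0.3054,"hand":0},
    {"dp":[-0.0246,-0.0033,0],"roll":-0.3491,"hand":0},
    {"dp":[-0.0277,-0.0031,0],"roll":-0.3927,"hand":0},
    {"dp":[-0.0308,-0.0027,0],"roll":-0.4363,"hand":0},
    {"dp":[-0.0338,-0.0022,0],"roll":-0.48,"hand":0},
    {"dp":[-0.0369,-0.0016,0],"roll":-0.5236,"hand":0},
  ],
)

```text
time: 6.92
position: [0.6374, 0.1071, 0.1206]
tcp_rot: [-179.9, -0.1, -41.2]
force: [4.3, -2.8, -2.1]
grip_width: -0.0001
gripper_force: 2.6
```

```bash
python3 -c "
from h import *
view(90,0,'b')"
```

```text
6.9167 [0.63743319 0.1070719  0.12063398] F [ 4.27195043 -2.7510914  -2.14263897] err [-0.0016  0.0006  0.0016 -0.004 ] j6 21.497602980533546
scene {65: (7, 0.155), 70: (16, 0.13), 75: (16, 0.13), 80: (16, 0.147), 85: (57, 0.149), 90: (53, 0.148), 95: (17, 0.143)}
top {260: (1, 0.101), 280: (1, 0.1), 80: (4, 0.126), 85: (10, 0.145), 90: (20, 0.148), 95: (9, 0.142)}
```

Call:
servo_tool(
  commands=[
    {"dp":[-0.003,-0.0009,0],"roll":-0.0436,"hand":0},
    {"dp":[-0.006,-0.0016,0],"roll":-0.0873,"hand":0},
    {"dp":[-0.0091,-0.0022,0],"roll":-0.1309,"hand":0},
    {"dp":[-0.0121,-0.0027,0],"roll":-0.1745,"hand":0},
    {"dp":[-0.0152,-0.003,0],"roll":-0.2182,"hand":0},
    {"dp":[-0.0183,-0.0032,0],"roll":-0.2618,"hand":0},
    {"dp":[-0.0214,-0.0033,0],"roll":-0.3054,"hand":0},
    {"dp":[-0.0246,-0.0033,0],"roll":-0.3491,"hand":0},
    {"dp":[-0.0277,-0.0031,0],"roll":-0.3927,"hand":0},
    {"dp":[-0.0308,-0.0027,0],"roll":-0.4363,"hand":0},
    {"dp":[-0.0338,-0.0022,0],"roll":-0.48,"hand":0},
    {"dp":[-0.0369,-0.0016,0],"roll":-0.5236,"hand":0},
  ],
)

```text
time: 8.02
position: [0.6107, 0.1334, 0.1206]
tcp_rot: [-179.9, -0.1, -11.3]
force: [5.2, -0.5, -1.4]
grip_width: -0.0001
gripper_force: 2.6
```

Call:
servo_tool(
  commands=[
    {"dp":[-0.003,-0.0009,0],"roll":-0.0436,"hand":0},
    {"dp":[-0.006,-0.0016,0],"roll":-0.0873,"hand":0},
    {"dp":[-0.0091,-0.0022,0],"roll":-0.1309,"hand":0},
    {"dp":[-0.0121,-0.0027,0],"roll":-0.1745,"hand":0},
    {"dp":[-0.0152,-0.003,0],"roll":-0.2182,"hand":0},
    {"dp":[-0.0183,-0.0032,0],"roll":-0.2618,"hand":0},
    {"dp":[-0.0214,-0.0033,0],"roll":-0.3054,"hand":0},
    {"dp":[-0.0246,-0.0033,0],"roll":-0.3491,"hand":0},
    {"dp":[-0.0277,-0.0031,0],"roll":-0.3927,"hand":0},
    {"dp":[-0.0308,-0.0027,0],"roll":-0.4363,"hand":0},
    {"dp":[-0.0338,-0.0022,0],"roll":-0.48,"hand":0},
    {"dp":[-0.0369,-0.0016,0],"roll":-0.5236,"hand":0},
  ],
)

```text
time: 9.02
position: [0.5747, 0.1428, 0.1206]
tcp_rot: [-179.9, -0.2, 18.8]
force: [5.1, 2.2, -1.3]
grip_width: -0.0005
gripper_force: 2.6
```

```bash
python3 -c "
from h import *
view(150,0,'c')"
```

```text
9.0167 [0.57471818 0.14284847 0.12061044] F [ 5.08725884  2.15515902 -1.27977945] err [-0.0018  0.0005  0.0016 -0.0041] j6 75.47437381217314
scene {115: (6, 0.155), 120: (75, 0.154), 125: (58, 0.155), 130: (12, 0.152), 135: (5, 0.139), 145: (4, 0.12), 150: (1, 0.103)}
top {250: (1, 0.101), 280: (1, 0.1), 350: (1, 0.1), 15: (1, 0.1), 145: (6, 0.148), 150: (32, 0.149), 155: (15, 0.14)}
```

Call:
servo_tool(
  commands=[
    {"dp":[-0.003,-0.0009,0],"roll":-0.0436,"hand":0},
    {"dp":[-0.006,-0.0016,0],"roll":-0.0873,"hand":0},
    {"dp":[-0.0091,-0.0022,0],"roll":-0.1309,"hand":0},
    {"dp":[-0.0121,-0.0027,0],"roll":-0.1745,"hand":0},
    {"dp":[-0.0152,-0.003,0],"roll":-0.2182,"hand":0},
    {"dp":[-0.0183,-0.0032,0],"roll":-0.2618,"hand":0},
    {"dp":[-0.0214,-0.0033,0],"roll":-0.3054,"hand":0},
    {"dp":[-0.0246,-0.0033,0],"roll":-0.3491,"hand":0},
    {"dp":[-0.0277,-0.0031,0],"roll":-0.3927,"hand":0},
    {"dp":[-0.0308,-0.0027,0],"roll":-0.4363,"hand":0},
    {"dp":[-0.0338,-0.0022,0],"roll":-0.48,"hand":0},
    {"dp":[-0.0369,-0.0016,0],"roll":-0.5236,"hand":0},
  ],
)

```text
time: 10.12
position: [0.539, 0.1325, 0.1206]
tcp_rot: [-180.0, -0.2, 48.7]
force: [3.6, 3.6, -1.5]
grip_width: 0.0002
gripper_force: 2.5
```

Call:
servo_tool(
  commands=[
    {"dp":[-0.003,-0.0009,0],"roll":-0.0436,"hand":0},
    {"dp":[-0.006,-0.0016,0],"roll":-0.0873,"hand":0},
    {"dp":[-0.0091,-0.0022,0],"roll":-0.1309,"hand":0},
    {"dp":[-0.0121,-0.0027,0],"roll":-0.1745,"hand":0},
    {"dp":[-0.0152,-0.003,0],"roll":-0.2182,"hand":0},
    {"dp":[-0.0183,-0.0032,0],"roll":-0.2618,"hand":0},
    {"dp":[-0.0214,-0.0033,0],"roll":-0.3054,"hand":0},
    {"dp":[-0.0246,-0.0033,0],"roll":-0.3491,"hand":0},
    {"dp":[-0.0277,-0.0031,0],"roll":-0.3927,"hand":0},
    {"dp":[-0.0308,-0.0027,0],"roll":-0.4363,"hand":0},
    {"dp":[-0.0338,-0.0022,0],"roll":-0.48,"hand":0},
    {"dp":[-0.0369,-0.0016,0],"roll":-0.5236,"hand":0},
  ],
)

```text
time: 11.12
position: [0.5131, 0.106, 0.1206]
tcp_rot: [-180.0, -0.2, 78.8]
force: [1.1, 4.1, -1.3]
grip_width: -0.0001
gripper_force: 2.5
```

```bash
python3 -c "
from h import *
view(210,0,'d')"
```

```text
11.1167 [0.51311294 0.1059685  0.12058866] F [ 1.10644581  4.09491767 -1.33707181] err [-0.0015 -0.0005  0.0016 -0.0043] j6 135.16284437116755
scene {180: (95, 0.155), 185: (26, 0.154), 190: (4, 0.13), 200: (12, 0.119), 205: (7, 0.148), 210: (1, 0.143), 215: (1, 0.139), 175: (10, 0.155)}
top {210: (1, 0.126), 215: (4, 0.131), 265: (1, 0.102), 45: (1, 0.101)}
```

Call:
servo_tool(
  commands=[
    {"dp":[0.003,0,0],"roll":0,"hand":0},
    {"dp":[0.009,0,0],"roll":0,"hand":0},
    {"dp":[0.016,0,0],"roll":0,"hand":0},
    {"dp":[0.022,0,0],"roll":0,"hand":0},
    {"dp":[0.025,0,0],"roll":0.05,"hand":0},
    {"dp":[0.025,0,0],"roll":0.15,"hand":0},
    {"dp":[0.025,0,0],"roll":0.27,"hand":0},
    {"dp":[0.025,0,0],"roll":0.39,"hand":0},
    {"dp":[0.025,0,0],"roll":0.51,"hand":0},
    {"dp":[0.025,0,0],"roll":0.63,"hand":0},
    {"dp":[0.025,0,0],"roll":0.75,"hand":0},
    {"dp":[0.025,0,0],"roll":0.85,"hand":0},
  ],
)

```text
time: 12.22
position: [0.518, 0.1296, 0.1204]
tcp_rot: [180.0, 0.0, 29.7]
force: [0.2, -0.2, 0.3]
grip_width: 0.0004
gripper_force: 0.0
```

Call:
servo_tool(
  commands=[
    {"dp":[0,0,0],"roll":0.12,"hand":0},
    {"dp":[0,0,0],"roll":0.24,"hand":0},
    {"dp":[0,0,0],"roll":0.36,"hand":0},
    {"dp":[0,0,0],"roll":0.48,"hand":0},
    {"dp":[0,0,0],"roll":0.6,"hand":0},
    {"dp":[0,0,0],"roll":0.72,"hand":0},
    {"dp":[0,0,0],"roll":0.84,"hand":0},
    {"dp":[0,0,0],"roll":0.96,"hand":0},
    {"dp":[0,0,0],"roll":1.08,"hand":0},
    {"dp":[0,0,0],"roll":1.2,"hand":0},
    {"dp":[0,0,0],"roll":1.3,"hand":0},
    {"dp":[0,0,0],"roll":1.35,"hand":0},
  ],
)

```text
time: 13.22
position: [0.5181, 0.1296, 0.1204]
tcp_rot: [180.0, -0.0, -47.6]
force: [-0.2, -0.1, -1.2]
grip_width: 0.0004
gripper_force: 0.0
```

Call:
servo_tool(
  commands=[
    {"dp":[0,0,0],"roll":0.1,"hand":0},
    {"dp":[0,0,0],"roll":0.22,"hand":0},
    {"dp":[0,0,0],"roll":0.34,"hand":0},
    {"dp":[0,0,0],"roll":0.46,"hand":0},
    {"dp":[0,0,0],"roll":0.58,"hand":0},
    {"dp":[0,0,0],"roll":0.7,"hand":0},
    {"dp":[0,0,0],"roll":0.8,"hand":0},
    {"dp":[0,0,0],"roll":0.88,"hand":0},
    {"dp":[0,0,0],"roll":0.92,"hand":0},
    {"dp":[0,0,0],"roll":0.9416,"hand":0},
    {"dp":[0,0,0],"roll":0.9416,"hand":0},
  ],
)

```text
time: 14.13
position: [0.518, 0.1295, 0.1204]
tcp_rot: [180.0, -0.0, -101.3]
force: [-0.7, -1.0, -0.7]
grip_width: 0.0004
gripper_force: 0.0
```

```bash
python3 -c "
from h import *
view(210,1,'e')"
```

```text
14.1333 [0.51801107 0.12951699 0.12036313] F [-0.74183615 -0.95701843 -0.72684617] err [ 0.0256  0.0007  0.0014 -0.0045] j6 -46.89048322964956
scene {195: (5, 0.142), 200: (18, 0.147), 205: (1, 0.104), 150: (1, 0.155), 160: (11, 0.155), 165: (74, 0.155), 170: (10, 0.152)}
top {200: (14, 0.147), 205: (21, 0.15), 210: (29, 0.151), 215: (16, 0.144), 245: (1, 0.101), 40: (1, 0.101), 55: (1, 0.101), 75: (1, 0.101)}
```

Call:
servo_tool(
  commands=[
    {"dp":[0.003,0,0],"roll":0,"hand":0},
    {"dp":[0.007,0,0],"roll":0,"hand":0},
    {"dp":[0.011,0,0],"roll":0,"hand":0},
    {"dp":[0.015,0,0],"roll":0,"hand":0},
    {"dp":[0.018,0,0],"roll":0,"hand":0},
    {"dp":[0.02,0,0],"roll":0,"hand":0},
    {"dp":[0.022,0.0005,0],"roll":0,"hand":0},
    {"dp":[0.024,0.0005,0],"roll":0,"hand":0},
    {"dp":[0.0255,0.0005,0],"roll":0,"hand":0},
    {"dp":[0.0255,0.0005,0],"roll":0,"hand":0},
  ],
)

```text
time: 15.07
position: [0.5126, 0.1048, 0.1206]
tcp_rot: [-180.0, 0.1, -101.2]
force: [0.4, 3.3, 0.5]
grip_width: 0.0003
gripper_force: 1.7
```

Call:
servo_tool(
  commands=[
    {"dp":[0.003,0.0009,0],"roll":-0.0436,"hand":0},
    {"dp":[0.006,0.0016,0],"roll":-0.0873,"hand":0},
    {"dp":[0.0091,0.0022,0],"roll":-0.1309,"hand":0},
    {"dp":[0.0121,0.0027,0],"roll":-0.1745,"hand":0},
    {"dp":[0.0152,0.003,0],"roll":-0.2182,"hand":0},
    {"dp":[0.0183,0.0032,0],"roll":-0.2618,"hand":0},
    {"dp":[0.0214,0.0033,0],"roll":-0.3054,"hand":0},
    {"dp":[0.0246,0.0033,0],"roll":-0.3491,"hand":0},
    {"dp":[0.0277,0.0031,0],"roll":-0.3927,"hand":0},
    {"dp":[0.0308,0.0027,0],"roll":-0.4363,"hand":0},
    {"dp":[0.0338,0.0022,0],"roll":-0.48,"hand":0},
    {"dp":[0.0369,0.0016,0],"roll":-0.5236,"hand":0},
  ],
)

```text
time: 16.07
position: [0.5038, 0.0693, 0.1206]
tcp_rot: [-180.0, 0.1, -71.1]
force: [-0.8, 4.7, 0.4]
grip_width: 0.0002
gripper_force: 2.5
```

```bash
python3 -c "
from h import *
view(240,1,'f')"
```

```text
16.0667 [0.50379109 0.06932355 0.12057586] F [-0.7784091   4.65851895  0.38384102] err [ 0.0006  0.0003  0.0016 -0.0011] j6 -11.560971363922484
scene {205: (4, 0.151), 210: (58, 0.154), 215: (13, 0.147), 220: (11, 0.153), 225: (8, 0.129), 230: (26, 0.132), 235: (22, 0.134), 240: (16, 0.134)}
top {295: (1, 0.1), 45: (1, 0.1)}
```

Call:
servo_tool(
  commands=[
    {"dp":[0.003,0.0009,0],"roll":-0.0436,"hand":0},
    {"dp":[0.006,0.0016,0],"roll":-0.0873,"hand":0},
    {"dp":[0.0091,0.0022,0],"roll":-0.1309,"hand":0},
    {"dp":[0.0121,0.0027,0],"roll":-0.1745,"hand":0},
    {"dp":[0.0152,0.003,0],"roll":-0.2182,"hand":0},
    {"dp":[0.0183,0.0032,0],"roll":-0.2618,"hand":0},
    {"dp":[0.0214,0.0033,0],"roll":-0.3054,"hand":0},
    {"dp":[0.0246,0.0033,0],"roll":-0.3491,"hand":0},
    {"dp":[0.0277,0.0031,0],"roll":-0.3927,"hand":0},
    {"dp":[0.0308,0.0027,0],"roll":-0.4363,"hand":0},
    {"dp":[0.0338,0.0022,0],"roll":-0.48,"hand":0},
    {"dp":[0.0369,0.0016,0],"roll":-0.5236,"hand":0},
  ],
)

```text
time: 17.17
position: [0.5137, 0.0333, 0.1205]
tcp_rot: [180.0, 0.1, -41.2]
force: [-3.2, 4.1, 2.1]
grip_width: 0.0002
gripper_force: 2.5
```

Call:
servo_tool(
  commands=[
    {"dp":[0.003,0.0009,0],"roll":-0.0436,"hand":0},
    {"dp":[0.006,0.0016,0],"roll":-0.0873,"hand":0},
    {"dp":[0.0091,0.0022,0],"roll":-0.1309,"hand":0},
    {"dp":[0.0121,0.0027,0],"roll":-0.1745,"hand":0},
    {"dp":[0.0152,0.003,0],"roll":-0.2182,"hand":0},
    {"dp":[0.0183,0.0032,0],"roll":-0.2618,"hand":0},
    {"dp":[0.0214,0.0033,0],"roll":-0.3054,"hand":0},
    {"dp":[0.0246,0.0033,0],"roll":-0.3491,"hand":0},
    {"dp":[0.0277,0.0031,0],"roll":-0.3927,"hand":0},
    {"dp":[0.0308,0.0027,0],"roll":-0.4363,"hand":0},
    {"dp":[0.0338,0.0022,0],"roll":-0.48,"hand":0},
    {"dp":[0.0369,0.0016,0],"roll":-0.5236,"hand":0},
  ],
)

```text
time: 18.17
position: [0.54, 0.007, 0.1205]
tcp_rot: [179.9, 0.1, -11.2]
force: [-5.2, 1.1, 2.9]
grip_width: 0.0002
gripper_force: 2.5
```

Call:
servo_tool(
  commands=[
    {"dp":[0.003,0.0009,0],"roll":-0.0436,"hand":0},
    {"dp":[0.006,0.0016,0],"roll":-0.0873,"hand":0},
    {"dp":[0.0091,0.0022,0],"roll":-0.1309,"hand":0},
    {"dp":[0.0121,0.0027,0],"roll":-0.1745,"hand":0},
    {"dp":[0.0152,0.003,0],"roll":-0.2182,"hand":0},
    {"dp":[0.0183,0.0032,0],"roll":-0.2618,"hand":0},
    {"dp":[0.0214,0.0033,0],"roll":-0.3054,"hand":0},
    {"dp":[0.0246,0.0033,0],"roll":-0.3491,"hand":0},
    {"dp":[0.0277,0.0031,0],"roll":-0.3927,"hand":0},
    {"dp":[0.0308,0.0027,0],"roll":-0.4363,"hand":0},
    {"dp":[0.0338,0.0022,0],"roll":-0.48,"hand":0},
    {"dp":[0.0369,0.0016,0],"roll":-0.5236,"hand":0},
  ],
)

```text
time: 19.17
position: [0.5758, -0.0025, 0.1205]
tcp_rot: [179.9, 0.2, 18.8]
force: [-4.4, -2.6, 3.1]
grip_width: 0.0001
gripper_force: 2.5
```

```bash
python3 -c "
from h import *
view(330,1,'g')"
```

```text
19.1667 [ 0.57575626 -0.00249233  0.12052009] F [-4.43409424 -2.58209757  3.08030518] err [ 0.0015 -0.0013  0.0015 -0.004 ] j6 89.0106018337555
scene {300: (5, 0.134), 305: (9, 0.138), 310: (30, 0.154), 315: (34, 0.155), 320: (23, 0.155), 325: (22, 0.148), 330: (58, 0.149), 335: (61, 0.145)}
top {190: (1, 0.101)}
```

Call:
servo_tool(
  commands=[
    {"dp":[0.003,0.0009,0],"roll":-0.0436,"hand":0},
    {"dp":[0.006,0.0016,0],"roll":-0.0873,"hand":0},
    {"dp":[0.0091,0.0022,0],"roll":-0.1309,"hand":0},
    {"dp":[0.0121,0.0027,0],"roll":-0.1745,"hand":0},
    {"dp":[0.0152,0.003,0],"roll":-0.2182,"hand":0},
    {"dp":[0.0183,0.0032,0],"roll":-0.2618,"hand":0},
    {"dp":[0.0214,0.0033,0],"roll":-0.3054,"hand":0},
    {"dp":[0.0246,0.0033,0],"roll":-0.3491,"hand":0},
    {"dp":[0.027,0.0031,0],"roll":-0.38,"hand":0},
    {"dp":[0.029,0.0029,0],"roll":-0.41,"hand":0},
    {"dp":[0.0308,0.0027,0],"roll":-0.4363,"hand":0},
    {"dp":[0.0308,0.0027,0],"roll":-0.4363,"hand":0},
  ],
)

```text
time: 20.27
position: [0.6064, 0.005, 0.1205]
tcp_rot: [180.0, 0.1, 43.7]
force: [-2.9, -3.3, 1.7]
grip_width: -0.0001
gripper_force: 2.3
```

Call:
servo_tool(
  commands=[
    {"dp":[-0.005,0,0],"roll":0,"hand":0},
    {"dp":[-0.015,0,0],"roll":0,"hand":0},
    {"dp":[-0.025,0,0],"roll":0,"hand":0},
    {"dp":[-0.03,0,0],"roll":0,"hand":0},
    {"dp":[-0.03,0,-0.03],"roll":0,"hand":0},
    {"dp":[-0.03,0,-0.07],"roll":0,"hand":0},
    {"dp":[-0.03,0,-0.1],"roll":0,"hand":0},
    {"dp":[-0.05,0,-0.11],"roll":0,"hand":0},
    {"dp":[-0.085,0,-0.11],"roll":0,"hand":0},
    {"dp":[-0.12,0,-0.11],"roll":0,"hand":0},
    {"dp":[-0.14,0,-0.11],"roll":0,"hand":0},
    {"dp":[-0.14,0,-0.11],"roll":0,"hand":0},
  ],
)

```text
time: 21.27
position: [0.5035, -0.0931, 0.232]
tcp_rot: [179.9, -0.1, 43.6]
force: [0.1, 0.3, -0.3]
grip_width: 0.0002
gripper_force: 0.0
```

```bash
python3 - <<'E'
from h import *
from plant import bot,eyes
import cv2
s=bot.sense();print(s["time"],s["position"])
f=[]
for n in("scene","top"):
    c=eyes.read_camera(n);np.savez(n+"1.npz",**c)
    for k in "01":
        q=np.load(n+k+".npz");P=cloud(q);d=P[...,:2]-C;R=np.hypot(d[...,0],d[...,1])
        m=(q["depth"]>0)&(P[...,2]>.125)&(P[...,2]<.155)&(R>.045)&(R<.09)
        a=P[m].mean(0) if m.any() else [0,0,0];print(n,k,m.sum(),a,np.degrees(np.arctan2(a[1]-C[1],a[0]-C[0])))
        sl=(slice(140,250),slice(230,340)) if n=="top" else (slice(170,280),slice(275,385))
        f.append(cv2.resize(q["frame"][sl],(300,300),interpolation=cv2.INTER_CUBIC))
cv2.imwrite("pics/cmp.png",np.vstack([np.hstack(f[:2]),np.hstack(f[2:])])[:,:,::-1])
E
```

```text
21.2667 [ 0.50351287 -0.0930826   0.23196519]
scene 0 98 [0.62894417 0.0324509  0.13850834] -35.19692731904829
scene 1 91 [0.62292093 0.02643753 0.13868504] -42.59800409176582
top 0 70 [0.62494646 0.02689734 0.14282957] -41.120568147544226
top 1 73 [0.61948377 0.02080168 0.14272192] -48.1690383630881
```

View pics/cmp.png

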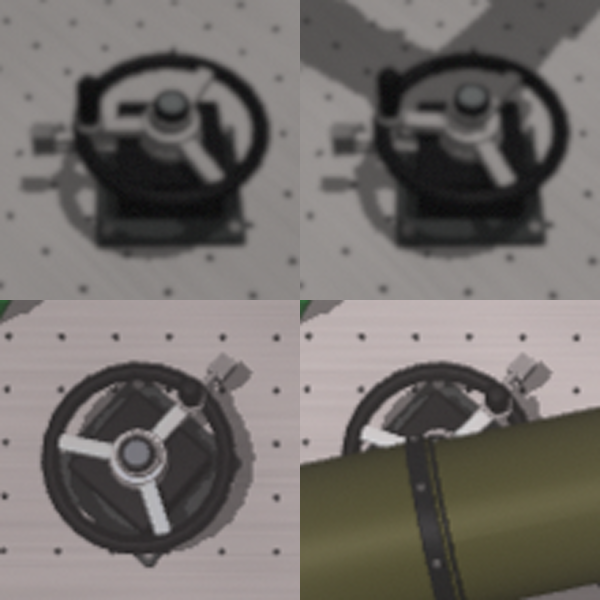

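The comparison shows the handle in the top view at (497,398), against (190,392)+300 at the start. It is about 7° short of the pointer, and the puck is still seated. I'll re-engage and push the last 7°.

Call:
servo_tool(
  commands=[
    {"dp":[0.02,0,0],"roll":0,"hand":0},
    {"dp":[0.055,0,0],"roll":0,"hand":0},
    {"dp":[0.09,0,0],"roll":0,"hand":0},
    {"dp":[0.105,0,0.005],"roll":0,"hand":0},
    {"dp":[0.11,0,0.02],"roll":0,"hand":0},
    {"dp":[0.11,0,0.04],"roll":0,"hand":0},
    {"dp":[0.11,0,0.06],"roll":0,"hand":0},
    {"dp":[0.11,0,0.08],"roll":0,"hand":0},
    {"dp":[0.11,0,0.095],"roll":0,"hand":0},
    {"dp":[0.11,0,0.105],"roll":0,"hand":0},
    {"dp":[0.11,0,0.11],"roll":0,"hand":0},
    {"dp":[0.11,0,0.11],"roll":0,"hand":0},
  ],
)

```text
time: 22.37
position: [0.5848, -0.0144, 0.1193]
tcp_rot: [-179.9, 0.1, 43.8]
force: [0.3, -0.1, 1.3]
grip_width: -0.0001
gripper_force: 0.0
```

Call:
servo_tool(
  commands=[
    {"dp":[0.005,0,0],"roll":0,"hand":0},
    {"dp":[0.012,0,0],"roll":0,"hand":0},
    {"dp":[0.018,0,0],"roll":0,"hand":0},
    {"dp":[0.023,0,0],"roll":0,"hand":0},
    {"dp":[0.026,0,0],"roll":0,"hand":0},
    {"dp":[0.028,0,0],"roll":0,"hand":0},
    {"dp":[0.03,0,0],"roll":0,"hand":0},
    {"dp":[0.032,0.0006,0],"roll":-0.03,"hand":0},
    {"dp":[0.034,0.0011,0],"roll":-0.06,"hand":0},
    {"dp":[0.0365,0.0016,0],"roll":-0.095,"hand":0},
    {"dp":[0.0385,0.002,0],"roll":-0.122,"hand":0},
    {"dp":[0.0385,0.002,0],"roll":-0.122,"hand":0},
  ],
)

```text
time: 23.37
position: [0.6139, 0.0095, 0.1206]
tcp_rot: [-180.0, 0.1, 50.8]
force: [-3.3, -3.7, 2.3]
grip_width: -0.0001
gripper_force: 2.2
```

Call:
servo_tool(
  commands=[
    {"dp":[-0.005,0,0],"roll":0,"hand":0},
    {"dp":[-0.015,0,0],"roll":0,"hand":0},
    {"dp":[-0.025,0,0],"roll":0,"hand":0},
    {"dp":[-0.03,0,0],"roll":0,"hand":0},
    {"dp":[-0.03,0,-0.03],"roll":0,"hand":0},
    {"dp":[-0.03,0,-0.07],"roll":0,"hand":0},
    {"dp":[-0.03,0,-0.1],"roll":0,"hand":0},
    {"dp":[-0.05,0,-0.11],"roll":0,"hand":0},
    {"dp":[-0.085,0,-0.11],"roll":0,"hand":0},
    {"dp":[-0.12,0,-0.11],"roll":0,"hand":0},
    {"dp":[-0.14,0,-0.11],"roll":0,"hand":0},
    {"dp":[-0.14,0,-0.11],"roll":0,"hand":0},
  ],
)

```text
time: 24.37
position: [0.5237, -0.1006, 0.2319]
tcp_rot: [179.9, -0.1, 50.6]
force: [0.4, 0.4, 0.6]
grip_width: -0.0001
gripper_force: 0.0
```

```bash
python3 - <<'E'
from h import *
from plant import bot,eyes
import cv2
s=bot.sense();print(s["time"],s["position"],s["force"])
for n in("scene","top"):
    c=eyes.read_camera(n);np.savez(n+"2.npz",**c);cv2.imwrite(f"pics/end_{n}.png",c["frame"][:,:,::-1])
    for k in "02":
        q=np.load(n+k+".npz");P=cloud(q);d=P[...,:2]-C;R=np.hypot(d[...,0],d[...,1])
        m=(q["depth"]>0)&(P[...,2]>.125)&(P[...,2]<.155)&(R>.045)&(R<.09)
        a=P[m].mean(0);print(n,k,m.sum(),a,np.degrees(np.arctan2(a[1]-C[1],a[0]-C[0])))
E
```

```text
24.3667 [ 0.52372213 -0.10058952  0.23190548] [0.3973148  0.36812468 0.57335082]
scene 0 98 [0.62894417 0.0324509  0.13850834] -35.19692731904829
scene 2 95 [0.628705   0.03228801 0.13890292] -35.4324741176694
top 0 70 [0.62494646 0.02689734 0.14282957] -41.120568147544226
top 2 32 [0.62979365 0.02776429 0.14433103] -37.95206008327953
```

View pics/end_scene.png

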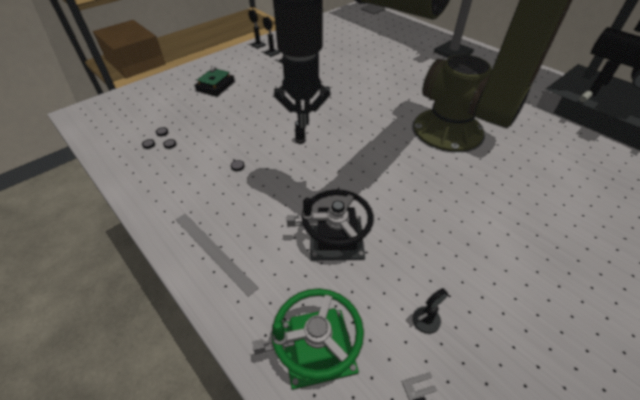

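The handle at (307,206) is back at the pointer, within 0.3° of the start in the scene view (the top view is partly hidden by the arm). The puck is seated at (338,208), the bystanders are in place and the arm is clear.

```bash
python3 -c "
from plant import workorder
print(workorder.job_done())"
```

```text
the job is handed in; nothing more can be done
None
```

I pushed the hand wheel one full anticlockwise turn and handed the job in: the scene camera puts the handle within 0.3° of its starting place at the pointer, the puck looks seated, the optics look unmoved, and the arm is clear. The hand-in returned no verdict, and I did not measure the stem's rise separately.

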